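Wedge the specimen table just clear of its stops

TASK

Pick up the levelling wedge by its orange grip and slide it, thin end first and flat on the base plate, squarely under the middle of the lifting bar at the front of the blue specimen table. Feel for where it first takes the weight, then push on gently until the table has just lifted off its stop screws, about 3 mm and not more than 6, and finish there while still holding the wedge in the gripper. Touch the table and its specimen holder with nothing but the wedge, and leave the things around alone.

Things in the scene. Friction and masses are not known exactly. Their poses are not given: they have to be found in the camera images.
- wedge: Loose levelling wedge, 180 g: smooth aluminium that slides easily, 124 long x 40 wide, upright orange grip on its thick end. Origin: on the underside, below the grip's middle; x points to the thin end, z up. The top rises evenly at 1 in 5 from 3 mm high at the thin end (x = +107 mm) to 21 mm at x = +17, then is level to the back end (x = -17). It starts flat on the worktop, left of the base plate.
- wedge_grip (a point): Middle of the wedge's orange grip, 40 mm above the wedge's origin. The grip is 30 long (wedge x) x 14 thick (wedge y) and runs from 21 to 59 mm above the underside; the wedge's body below it is 40 wide.
- wedge_tip (a point): Middle of the lower edge of the wedge's thin end: at x = +107 mm, y = 0, z = 0 of the wedge.
- base_plate: Fixed dark steel base plate, 255 x 190 x 12 mm, on the worktop; its top is 12 mm above its origin. Origin: on its underside, vertically below the lifting bar's middle; x is the way the wedge is to be pushed in, z up. The plate runs from x = -110 (open front, where the wedge is laid) to +145 mm, and 95 mm to either side.
- table: Blue specimen table; slides only straight up (to 25 mm) on two posts, rests on four brass stop screws. With its load 0.45 to 0.9 kg. Origin: middle of the lowest line of its lifting bar, a round steel bar 10 mm thick, 100 long along y, at its front edge; x as the base plate's, z up. At rest this line is 8 to 12 mm above the base plate's top, different each time.
- holder: White six-place specimen holder disc, loose on the table, not to be touched or slid: 64 mm radius, 18 high, with a boss in the middle up to 43 mm. Origin: its underside's centre, 65 mm behind (+x) and 17 above the table's origin.
- stand: Two fixed guide posts and four brass stop screws. Origin: 10 mm below rest_mark, axes as the base plate's. Table plate at rest: x = -5 to +135, y = +-92, z = 17 to 27 mm of this frame. Posts 12 mm thick (caps 18) at x = +65, y = +-80, to z = 64. Front screws at x = +12, y = +-72: the way between is free.
- rest_mark (a point): The point, fixed to the posts, where the table's origin is when the table rests on its stop screws: the lift is the height of table above this point.
- timer: White laboratory timer, 60 x 62 x 17 mm, loose bystander lying on the left; origin under its centre.
- loupe: Black magnifier, 34 mm round and 34 mm high, loose bystander on the left; origin under its centre.
- tape: Roll of beige tape, 100 mm round and 25 mm high, loose bystander on the far left; origin under its centre.

How it is judged:
By the outcome, as a careful person would: the job done as asked, in the order asked, and still so for the second after the job is handed in, while the arm keeps its last pose, push and grip.
It also fails if it takes over 48 s, if anything falls off the work surface, if the arm or the gripper's body presses on something with over 40 N, if the wrist force passes 120 N, or if a joint passes its speed limit or range.

ROBOT

A 6-joint arm with a two-finger parallel gripper is mounted at the origin on a cart in front of the work surface, level with it; the furniture and walls round the work are solid. World frame = base frame: x ahead of the robot, y to its left, z up, the work surface at z = 0. Lengths are in m, angles in degrees, forces in N, time in s.
With the tool pointing down it reaches from about 0.325 to 0.775 m from the base axis. Payload 5.5 kg.
Tool frame: the origin (TCP) lies at the centre of the arm's flange, where the gripper is bolted on; the fingertips stand 182 mm ahead of it and the grasp point (between the pads) lies 163 mm ahead of it; z points along the fingers, y is the line along which they close (so a half turn about z gives the same grasp; the last joint's range is limited). The gripper opens to 88 mm and grips with 3 to 60 N. Pads are 20 mm wide; open, the fingers measure 115 mm over their backs; the gripper's body (75 mm by 178 mm) begins 61 mm behind the grasp point.
Start: joints at [62.47, 5.22, 70.514, -0, 104.267, -3.249], TCP at [0.247, 0.547, 0.405] pointing down, gripper open.
Joint ranges: [-164.24, 164.24], [-49.07, 125.15], [9.68, 141.18], [-86.29, 266.29], [3.28, 154.24], [-151.56, 151.56]. Speed limits (degrees/s): [147.25, 147.25, 172.46, 180, 180, 180].

INTERFACE

Orientations are given as [roll, pitch, yaw] about the fixed x, y, z axes, in that order (R = Rz(yaw) Ry(pitch) Rx(roll)).
In Python, from station import r gives the robot as it stands. The module is installed in compiled form; this text tells all that it offers. Calls block until the motion is done:
- r.reach(position, orientation): joint-space move of the TCP to a pose.
- r.servo_line(position, rotation=None, speed=0.15): straight line of the TCP; rotation=None keeps the orientation; speed is the mean speed in m/s.
- r.move_joints(angles): joint-space move.
- r.let_go() and r.grab(squeeze=None): open the fingers fully, or close them until they stop; squeeze is the grip in N (None keeps the last).
- r.wait(seconds).
- r.inverse_kinematics(position, orientation): joint angles nearest the present ones, or None.
- r.sense(): the state.
- r.snapshot(name): name is "scene" or "top"; returns a dict with "frame" (400x640x3 uint8, red, green, blue), "fx", "fy", "cx", "cy" (pixels), "R" (3x3) and "t" (3): a world point X has camera coordinates R X + t. Camera axes: x right, y down, z forward; pixel columns grow to the right and rows downward; lengths in m; the calibration is good to about 2 mm. A picture is of the moment at which its call begins. There is no depth.
A pose or a line that the arm cannot do raises r.IKError and nothing moves.
- r.hand_in(): hands the job in; it is judged then, once.
The state is a dict: "clock": time; "joints": joint angles; "joint_vel": joint speeds; "joint_torque": joint torques, N m; "tcp_pos": TCP position; "orientation": TCP orientation; "contact_force": force on the tool from outside, world axes, zero at the start; "torque": the same for the moment, N m; "opening": finger opening in m; "gripper_force": force on a finger pad.
Only numpy, scipy, OpenCV 4.12 (cv2) and the standard library are available. Lean on these libraries where they do the work, as an engineer would, in place of code of your own. Each camera call takes 0.05 s, during which the arm holds its last target. There are 200 camera calls.

## Working session

There is one attempt and no reset: what is moved stays moved. The work goes in short steps, each a Python script; the robot and the scene stay as the last script left them, time stands still between calls to the robot, and variables do not carry over. Pictures are saved under pics/ and viewed, at most 10 in all, crops included, and the job is handed in when it is done.

```bash
mkdir -p pics
python3 - <<'E'
from station import r
import cv2,pickle
d={}
for n in("scene","top"):
    s=r.snapshot(n); d[n]=s
    cv2.imwrite(f"pics/{n}0.png",s["frame"][:,:,::-1]); print(n,s["fx"],s["cx"],s["cy"],s["R"],s["t"])
pickle.dump(d,open("s0.pkl","wb"))
print(r.sense())
E
```

```text
scene 420.86144830660044 315.8624389296535 200.107982377763 [[-0.71380035 -0.70002034 -0.02146154]
 [-0.28085198  0.31418379 -0.90686863]
 [ 0.64156935 -0.64129562 -0.4208666 ]] [0.50361295 0.14400809 1.05408667]
top 376.38482666238366 313.470171594297 199.58047684776034 [[-0.01378848 -0.9997762   0.01604439]
 [-0.99168025  0.01161947 -0.12820008]
 [ 0.12798496 -0.01767859 -0.99161853]] [0.16417883 0.54537176 1.05192375]
{'clock': 0.1, 'joints': array([ 6.24667634e+01,  5.25981034e+00,  7.05745114e+01, -1.97117268e-03,
        1.04266841e+02, -3.24817418e+00]), 'joint_vel': array([-0.03617233,  0.00762896, -0.12479641,  0.04217913, -0.07352614,
        0.02663468]), 'joint_torque': array([ 2.55756117e-03, -4.47851872e+01, -4.07570958e+01,  7.00124307e-02,
        2.83640792e-02, -1.12603891e-04]), 'tcp_pos': array([0.24679416, 0.54695559, 0.40361367]), 'orientation': array([-1.79898892e+02, -3.82379465e-03,  1.55714450e+02]), 'contact_force': array([0.43081495, 0.30062929, 1.07147003]), 'torque': array([ 0.07893292, -0.04216998, -0.00632846]), 'gripper_force': 0.0, 'opening': 0.08739295674278821}
```

View pics/scene0.png

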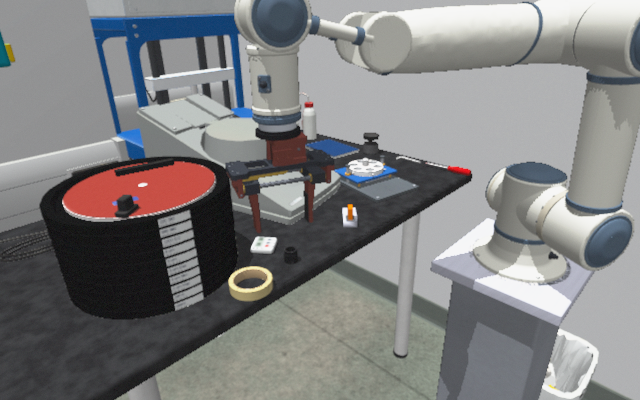

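View pics/top0.png

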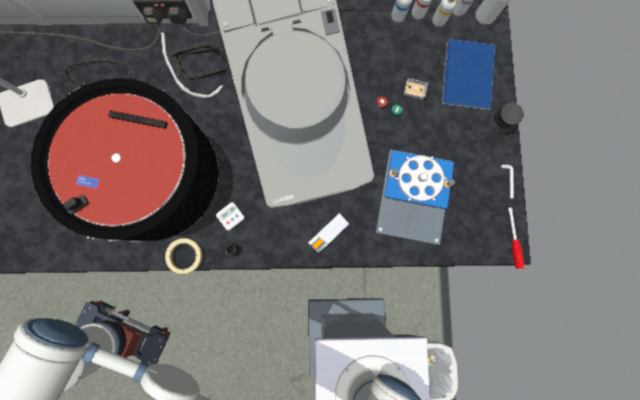

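The scene shows the table and base plate right of the wedge. In the top view the wedge is at about (328,233), with its grip at the lower left, the base plate spans (378–450, 150–243), and the table is at its far end. I'll enlarge both views.

Run:
```python
import cv2,pickle
d=pickle.load(open("s0.pkl","rb"))
f=d["top"]["frame"][:,:,::-1]
cv2.imwrite("pics/top0c.png",cv2.resize(f[145:255,300:460],None,fx=5,fy=5,interpolation=cv2.INTER_CUBIC))
f=d["scene"]["frame"][:,:,::-1]
cv2.imwrite("pics/scene0c.png",cv2.resize(f[145:235,325:425],None,fx=6,fy=6,interpolation=cv2.INTER_CUBIC))
```

```text
(no output)
```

View pics/top0c.png

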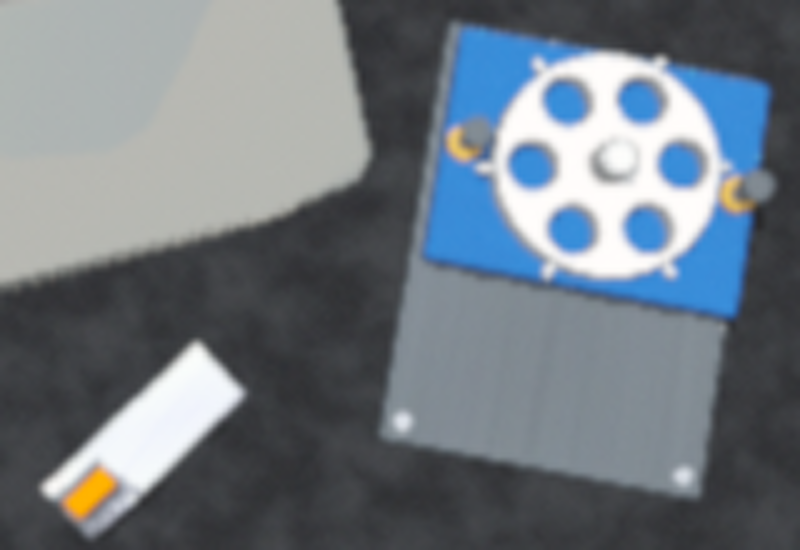

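View pics/scene0c.png

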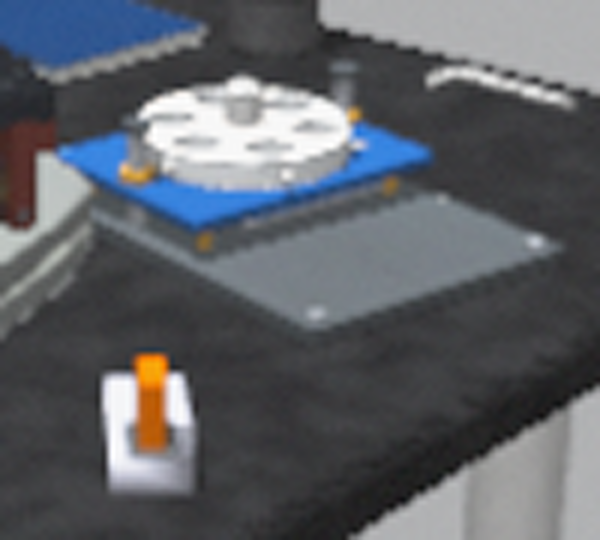

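The top crop gives these full-resolution features: wedge thin-end corners at crop (198,340) and (246,394), plate front corners at (380,437) and (700,497), and table top corners at (423,260), (738,318) and (770,82). The scene crop shows the same corners from the left. Next step is to fit the poses.

```bash
cat > fit.py <<'E'
import numpy as np
from scipy.optimize import least_squares
def proj(s,P):
    c=P@s["R"].T+s["t"]; return np.c_[s["fx"]*c[:,0]/c[:,2]+s["cx"],s["fy"]*c[:,1]/c[:,2]+s["cy"]]
def pose(p,L,z=0):
    c,s=np.cos(p[2]),np.sin(p[2]); L=np.array(L,float)
    return np.c_[p[0]+c*L[:,0]-s*L[:,1],p[1]+s*L[:,0]+c*L[:,1],L[:,2]+z]
E
python3 - <<'E'
from fit import *
import pickle
d=pickle.load(open("s0.pkl","rb")); T,S=d["top"],d["scene"]
ft=lambda a:(np.array(a,float)+.5)/5-.5+[300,145]
fs=lambda a:(np.array(a,float)+.5)/6-.5+[325,145]
m=1e-3
# wedge
Lt=np.array([[107,20,3],[107,-20,3],[-17,20,21],[-17,-20,0]])*m; ut=ft([[198,340],[246,394],[40,490],[93,540]])
Ls=np.array([[-17,20,0],[-17,-20,0],[107,20,3],[107,-20,3]])*m; us=fs([[110,490],[193,494],[104,375],[187,372]])
def rw(p,both=True): 
    a=(proj(T,pose(p,Lt))-ut); b=proj(S,pose(p,Ls))-us
    return np.r_[a.ravel(),b.ravel()] if both else a.ravel()
for both in(0,1):
    f=least_squares(rw,[.4,.1,-.7],args=(both,),loss="soft_l1"); print("wedge",f.x[:2],np.degrees(f.x[2])); print(rw(f.x).reshape(-1,2).round(1).tolist())
# plate
Lp=np.array([[-110,95,12],[-110,-95,12]])*m; up=ft([[380,437],[700,497]]); vp=fs([[316,328],[565,243]])
Lb=np.array([[-5,92,29],[-5,-92,29],[135,-92,29],[135,92,29]])*m
ub=ft([[423,260],[738,318],[770,82],[456,25]]); vb=fs([[199,223],[435,153]]); 
def rp(p,both=True):
    B=Lb+[0,0,p[3]]
    a=np.r_[proj(T,pose(p,Lp))-up,proj(T,pose(p,B))-ub]; b=np.r_[proj(S,pose(p,Lp))-vp,proj(S,pose(p,B[:2]))-vb]
    return np.r_[a.ravel(),b.ravel()] if both else a.ravel()
for both in(0,1):
    f=least_squares(rp,[.5,-.2,-.1,.01],args=(both,),loss="soft_l1"); print("plate",f.x,np.degrees(f.x[2])); print(rp(f.x).reshape(-1,2).round(1).tolist())
E
```

```text
wedge [0.42207316 0.14667531] -47.258182995206845
[[-0.2, 0.8], [-0.4, -0.2], [1.0, -0.3], [-0.2, -0.2], [0.3, 1.1], [0.4, 0.4], [0.2, 0.6], [-0.9, 1.0]]
wedge [0.42292458 0.14633993] -47.69039849527137
[[0.2, 0.7], [-0.1, -0.3], [1.1, -0.6], [-0.2, -0.4], [0.2, 1.0], [0.2, 0.3], [0.3, 0.5], [-0.8, 0.9]]
plate [ 0.54103008 -0.13730245 -0.19404841  0.01066502] -11.118155131457526
[[-0.1, 0.5], [0.1, 0.2], [-0.2, -0.3], [-0.2, -0.4], [-0.2, -0.0], [0.6, 0.1], [-0.1, 0.6], [-0.2, 0.8], [-0.6, 0.0], [-0.3, -0.2]]
plate [ 0.54099876 -0.13775256 -0.1935498   0.01013797] -11.089586644775078
[[0.1, 0.5], [0.3, 0.2], [-0.1, -0.3], [-0.1, -0.4], [-0.1, -0.0], [0.7, 0.2], [0.0, 0.6], [-0.1, 0.7], [-0.5, 0.1], [-0.2, -0.1]]
```

```bash
cat >> fit.py <<'E'
W=(0.4227,0.1465,-47.5); P=(0.5410,-0.1376,-11.1)
def pl(x,y=0):
    a=np.radians(P[2]); return P[0]+x*np.cos(a)-y*np.sin(a),P[1]+x*np.sin(a)+y*np.cos(a)
def F(r,n=8):
    f=[]
    for _ in range(n): f.append(r.sense()["contact_force"]); r.wait(.02)
    return np.mean(f,0)
E
python3 - <<'E'
from fit import *
from station import r
import cv2
r.reach([.208,.399,.40],[180,0,152.5])
o=[180,0,132.5]; z=.163+.044
r.reach([W[0],W[1],z+.12],o)
r.servo_line([W[0],W[1],z+.01],speed=.12)
r.servo_line([W[0],W[1],z],speed=.03)
s=r.sense(); print(s["clock"],s["tcp_pos"],s["orientation"],F(r))
r.grab(40); s=r.sense(); print(s["clock"],s["tcp_pos"],s["opening"],s["gripper_force"],F(r))
c=r.snapshot("scene")["frame"][:,:,::-1]
cv2.imwrite("pics/g.png",cv2.resize(c[100:250,260:420],None,fx=4,fy=4,interpolation=cv2.INTER_CUBIC))
E
```

```text
3.5917 [0.42264827 0.14645829 0.20680552] [-1.79979012e+02 -1.06250700e-02  1.32497632e+02] [-0.05311349  0.12707437  0.12595004]
4.85 [0.42272164 0.14651492 0.20702258] 0.013743950099788836 39.982677698135376 [ 0.47490724 -0.1171338   0.00102872]
```

View pics/g.png

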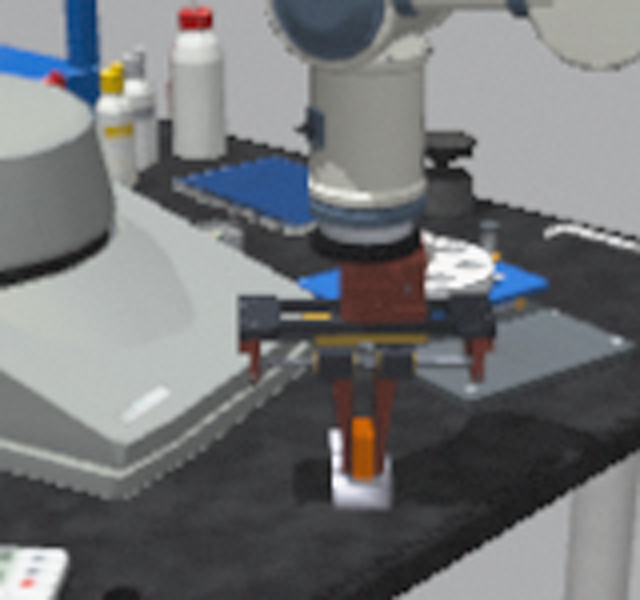

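The gripper holds the orange grip between its pads (about crop (363,450)), with an opening of 13.7 mm. Next: lift, carry, and lay it on the plate front.

Run:
```python
from fit import *
from station import r
import cv2
o=[180,0,180+P[2]]
r.servo_line([W[0],W[1],.207+.09],speed=.1)
print("air",F(r))
x,y=pl(-.126)
r.reach([x,y,.207+.07],o)
r.servo_line([x,y,.207+.018],speed=.08); r.wait(.3); f0=F(r,15); s=r.sense(); print("hover",f0,s["tcp_pos"],s["orientation"])
z=.207+.016
while z>.207+.007:
    r.servo_line([x,y,z],speed=.02); f=F(r,5); 
    print(round(z-.207,4),r.sense()["tcp_pos"][2].round(5),(f-f0).round(2))
    if f[2]-f0[2]>4: break
    z-=.0007
s=r.sense(); print(s["clock"],s["torque"],s["orientation"],s["opening"])
for n,(a,b,c,d) in {"scene":(145,235,325,425),"top":(145,255,320,460)}.items():
    f=r.snapshot(n)["frame"][:,:,::-1]; cv2.imwrite(f"pics/{n}1.png",cv2.resize(f[a:b,c:d],None,fx=5,fy=5,interpolation=cv2.INTER_CUBIC))
```

```text
air [ 0.15755669 -0.07532455 -1.94240624]
hover [-0.26242341 -0.04719697 -1.93367297] [ 0.41736333 -0.11335705  0.22505595] [1.79999651e+02 3.84686435e-03 1.68897884e+02]
0.016 0.22291 [-0.2   0.17  0.11]
0.0153 0.2223 [0.27 0.2  0.15]
0.0146 0.2216 [ 0.25 -0.37 -0.17]
0.0139 0.22087 [0.38 0.12 0.15]
0.0132 0.22019 [ 0.23 -0.02 -0.23]
0.0125 0.21947 [ 0.17  0.53 -0.18]
0.0118 0.21899 [0.04 0.51 1.72]
0.0111 0.21898 [-2.37  0.62  7.72]
11.3667 [0.18110371 0.39236551 0.01390016] [-1.79992033e+02  4.57801601e-02  1.68902067e+02] 0.013868387793057973
```

View pics/scene1.png

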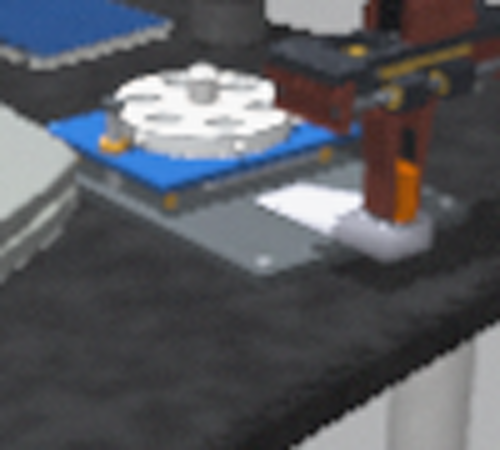

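View pics/top1.png

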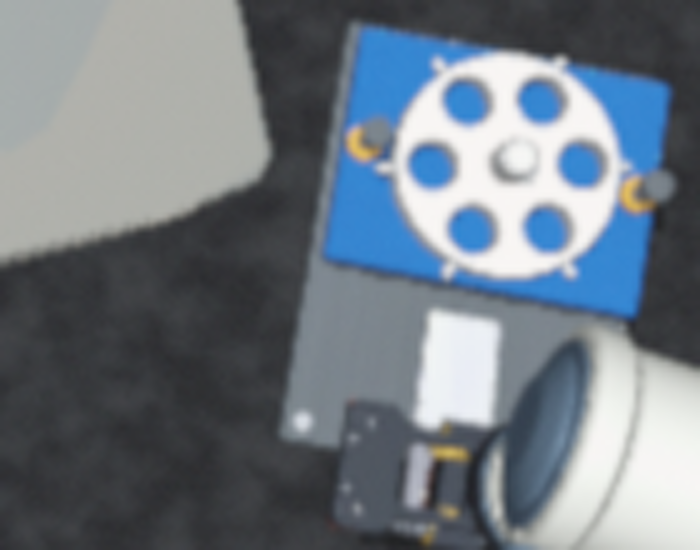

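The wedge lies flat, thin end towards the bar, with tip corners at top-crop (430,308) and (500,320). Touch was at 12.0 mm, exactly plate height. Checking squareness and centring in the plate frame.

Run:
```python
from fit import *
import pickle
T=pickle.load(open("s0.pkl","rb"))["top"]
u=(np.array([[430,308],[500,320],[415,425],[490,429]])+.5)/5-.5+[320,145]
zs=[.015,.015,.030,.031]
C=-T["R"].T@T["t"];a=np.radians(P[2]);R=np.array([[np.cos(a),np.sin(a)],[-np.sin(a),np.cos(a)]])
for (x,y),z in zip(u,zs):
    v=T["R"].T@np.array([(x-T["cx"])/T["fx"],(y-T["cy"])/T["fy"],1]); X=C+v*(z-C[2])/v[2]
    print((R@(X[:2]-P[:2])*1e3).round(1))
```

```text
[-18.3  20.7]
[-17.8 -20.9]
[-89.2  22.8]
[-83.8 -19.8]
```

```bash
cat >> fit.py <<'E'
def ax(r,n):
    "axial position (mm) of wedge origin in plate frame, lateral, axial force, Fz, z"
    a=np.radians(P[2]); f=F(r,n); s=r.sense(); d=s["tcp_pos"][:2]-P[:2]; e=np.array([np.cos(a),np.sin(a)]); l=np.array([-e[1],e[0]])
    return np.array([d@e*1e3,d@l*1e3,-f[:2]@e,f[2],s["tcp_pos"][2]*1e3,s["clock"]])
E
python3 - <<'E'
from fit import *
from station import r
x=-.126; z=.207+.0116
r.servo_line([*pl(x),z],speed=.02); print(ax(r,10).round(2))
r.servo_line([*pl(-.092),z],speed=.04)
x=-.092; base=[]; hi=0
while x<-.060:
    x+=.001; r.servo_line([*pl(x),z],speed=.02); m=ax(r,8); print(m.round(2))
    if len(base)>=6 and m[2]>np.mean(base)+1.2: hi+=1
    else: hi=0; base.append(m[2])
    if hi==3: break
E
```

```text
[-1.2588e+02 -3.0000e-02  1.4200e+00  4.3400e+00  2.1898e+02  1.1880e+01]
[-9.0920e+01 -5.0000e-02  1.9100e+00  5.3000e+00  2.1904e+02  1.3270e+01]
[-8.9940e+01 -3.0000e-02  2.4000e+00  6.0000e+00  2.1901e+02  1.3650e+01]
[-8.895e+01 -5.000e-02  2.030e+00  5.820e+00  2.190e+02  1.403e+01]
[-8.7950e+01 -5.0000e-02  1.9900e+00  5.9200e+00  2.1903e+02  1.4420e+01]
[-8.6940e+01 -4.0000e-02  2.3000e+00  6.0800e+00  2.1901e+02  1.4800e+01]
[-8.5950e+01 -4.0000e-02  2.3600e+00  5.7600e+00  2.1903e+02  1.5180e+01]
[-8.4960e+01 -5.0000e-02  2.0400e+00  5.7400e+00  2.1901e+02  1.5570e+01]
[-8.396e+01 -3.000e-02  2.410e+00  5.930e+00  2.190e+02  1.595e+01]
[-8.2950e+01 -2.0000e-02  2.3100e+00  5.8900e+00  2.1901e+02  1.6330e+01]
[-8.1950e+01 -4.0000e-02  2.4200e+00  5.8000e+00  2.1901e+02  1.6720e+01]
[-8.0940e+01 -4.0000e-02  2.0700e+00  5.9900e+00  2.1901e+02  1.7100e+01]
[-7.9940e+01 -5.0000e-02  2.3600e+00  5.5200e+00  2.1902e+02  1.7480e+01]
[-7.8950e+01 -4.0000e-02  1.9800e+00  5.8600e+00  2.1902e+02  1.7870e+01]
[-7.7940e+01 -5.0000e-02  2.3200e+00  5.9100e+00  2.1903e+02  1.8250e+01]
[-7.6940e+01 -3.0000e-02  2.3500e+00  5.6700e+00  2.1903e+02  1.8630e+01]
[-7.5940e+01 -6.0000e-02  1.9300e+00  5.9300e+00  2.1904e+02  1.9020e+01]
[-7.4950e+01 -4.0000e-02  2.0700e+00  5.8400e+00  2.1903e+02  1.9400e+01]
[-7.395e+01 -4.000e-02  1.950e+00  6.150e+00  2.190e+02  1.978e+01]
[-7.2950e+01 -3.0000e-02  2.2400e+00  5.7700e+00  2.1902e+02  2.0170e+01]
[-7.1940e+01 -4.0000e-02  2.0700e+00  5.9600e+00  2.1903e+02  2.0550e+01]
[-7.1050e+01 -5.0000e-02  3.3400e+00  6.5500e+00  2.1899e+02  2.0930e+01]
[-7.0460e+01 -5.0000e-02  7.4300e+00  8.1700e+00  2.1898e+02  2.1320e+01]
[-6.9750e+01 -2.0000e-02  1.0240e+01  9.9900e+00  2.1903e+02  2.1700e+01]
[-6.8820e+01 -3.0000e-02  1.0690e+01  9.8300e+00  2.1902e+02  2.2080e+01]
```

Contact is clear: the force rises from -71.2 mm and levels off at -70. I'll push on about 15 mm to about -55.5.

Run:
```python
from fit import *
from station import r
import cv2
z=.207+.0116
for x in np.arange(-.067,-.0549,.0015):
    r.servo_line([*pl(x),z],speed=.01); print(ax(r,5).round(2))
r.wait(.5); print(ax(r,8).round(2)); s=r.sense(); print(s["orientation"],s["opening"],s["torque"])
f=r.snapshot("scene")["frame"][:,:,::-1]; c=f[145:235,325:425]
import pickle; g=pickle.load(open("s0.pkl","rb"))["scene"]["frame"][:,:,::-1][145:235,325:425]
cv2.imwrite("pics/end.png",cv2.resize(np.hstack([g[:,:75],c[:,:85]]),None,fx=5,fy=5,interpolation=cv2.INTER_CUBIC))
# image shift of table's left part before/after
to=lambda a:np.float32(cv2.cvtColor(np.ascontiguousarray(a),cv2.COLOR_BGR2GRAY))
for (a,b,u,v) in((10,45,5,50),(8,32,18,42)): print(cv2.phaseCorrelate(to(g[a:b,u:v]),to(c[a:b,u:v]),cv2.createHanningWindow((v-u,b-a),cv2.CV_32F)))
```

```text
[-67.85   0.    10.94   9.97 219.    22.42]
[-6.633e+01 -4.000e-02  1.092e+01  1.000e+01  2.190e+02  2.280e+01]
[-6.4830e+01 -3.0000e-02  1.0790e+01  1.0190e+01  2.1901e+02  2.3180e+01]
[-6.333e+01 -3.000e-02  1.083e+01  1.046e+01  2.190e+02  2.357e+01]
[-6.1820e+01 -2.0000e-02  1.0480e+01  1.0390e+01  2.1901e+02  2.3950e+01]
[-6.0340e+01 -6.0000e-02  1.0510e+01  9.9500e+00  2.1899e+02  2.4330e+01]
[-5.8830e+01 -3.0000e-02  1.0950e+01  1.0020e+01  2.1897e+02  2.4720e+01]
[-5.732e+01 -5.000e-02  1.034e+01  1.023e+01  2.190e+02  2.510e+01]
[-5.583e+01 -6.000e-02  1.126e+01  9.910e+00  2.190e+02  2.548e+01]
[-5.5850e+01 -3.0000e-02  1.0250e+01  1.0200e+01  2.1898e+02  2.6120e+01]
[-179.99579439   -0.19777984  168.89538831] 0.0139839785741382 [ 0.30774783  1.17088714 -0.02312173]
((0.5366395440192129, -0.6596632857647009), 0.8852928679666402)
((0.05709054626981036, -0.8718443580679551), 0.9672604964839088)
```

View pics/end.png

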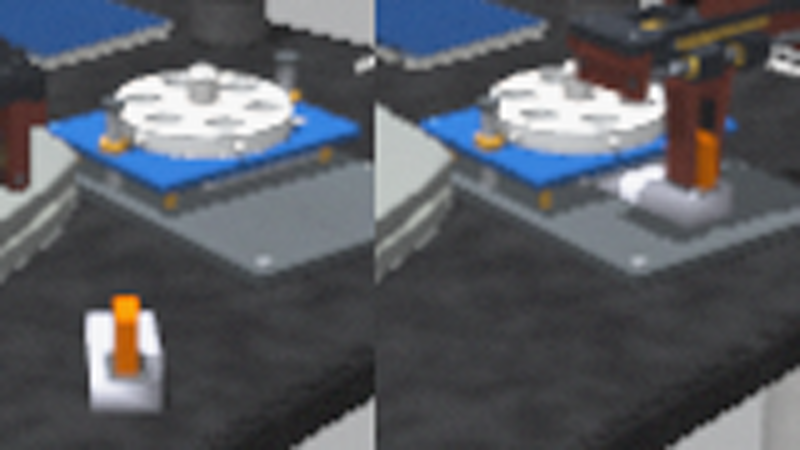

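The wedge is squarely under the bar and still held, and the table has risen by about 0.87 px, or about 3 mm, which agrees with 15 mm of travel at 1 in 5. The force is steady, so I'm handing in.

```bash
python3 -c "
from station import r
print(r.hand_in())"
```

```text
the job is handed in; nothing more can be done
None
```

The job is handed in: the wedge is squarely under the middle of the lifting bar and still gripped, and the table is lifted about 3 mm, estimated from the wedge travel and a camera check; no verdict was shown.

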